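# Find the loose bolt of the water filter and hold its cap open

### The arm

A 7-joint arm with a two-finger parallel gripper is mounted at the origin on the work surface; the furniture and walls round the work are solid. World frame = base frame: x ahead of the robot, y to its left, z up, the work surface at z = 0. Lengths are in m, angles in rad, forces in N, time in s.
With the tool pointing down it reaches from about 0.35 to 0.9 m from the base axis. Payload 19.9 kg.
Tool frame: the origin (TCP) lies on the mounting face of the last link; the fingertips stand 173 mm ahead of it and the grasp point (between the pads) lies 155 mm ahead of it; z points along the fingers, y is the line along which they close (so a half turn about z gives the same grasp; the last joint's range is limited). The gripper opens to 85 mm and grips with 20 to 120 N. Pads are 22 mm wide; open, the fingers measure 114 mm over their backs; the gripper's body (76 mm by 85 mm) begins 54 mm behind the grasp point. The pads swing forward as they close: fully open they stand 13 mm farther back than shut.
Start: joints at [1.266, 0.417, -0.01, 1.614, 0.005, 1.111, -0.053], TCP at [0.162, -0.604, 0.405] pointing down, gripper open.
Joint ranges: [-2.81, 2.81], [-0.39, 2.02], [-1.27, 1.25], [0.06, 2.57], [-1.19, 4.33], [0.19, 2], [-2.82, 2.82]. Speed limits (rad/s): [1.89, 1.89, 2.39, 2.39, 3.01, 3.01, 3.01].

### API

Orientations are given as a unit quaternion [w, x, y, z].
In Python, from station import ctrl gives the robot as it stands.
- The arm moves only by the tool servo_tool, never from a script. Its argument "plan" is a list of rows, each an object with "linear": the shift along the tool's x, y, z in units of 40 mm (1.0 is 40 mm), a list of three; "rot": the turn, a rotation vector about the tool's x, y, z in units of 8 degrees (1.0 is 8 degrees), a list of three; "gripper": the opening, from 0 (shut) to 1 (fully open). In form: [{"linear": [tx, ty, tz], "rot": [rx, ry, rz], "gripper": gripper}, ...]. A call has 1 to 12 rows; each row shifts and turns the commanded pose from where the row before left it, along the tool's axes as they then stand; what a row does not reach is not made up. A row lasts 1/8 s, in which the tool goes at most 62.5 mm and 10.7 degrees, less where a joint would pass 70% of its speed; a pose out of reach is approached as far as the arm can. A call is refused whole if a number of a shift passes 1 or a number of a turn 1, either way. A call with a gripper value outside its range is refused whole. The fingers move at their own pace and stop on an object; the grip force is fixed at half the most. Time passes only in rows, so rows that do not move let the fingers close. It gives the time, the measured TCP pose, the force, the opening and the grip force at its end, in the units of the state.
- ctrl.get_obs(): the state, without advancing time (a new reading comes with each control period).
- ctrl.grab_frame(name): name is "scene" or "top" or "wrist"; returns a dict with "color" (384x512x3 uint8, red, green, blue), "mtx" (3x3 intrinsics, pixels), "camera_from_world" (4x4, takes a point from world to camera coordinates). Camera axes: x right, y up, looking along -z (the intrinsics and any distortion apply to the point x, -y, -z); pixel columns grow to the right and rows downward; lengths in m; the calibration is good to about 2 mm. The wrist camera is an equidistant fisheye: a pixel r from the principal point sees the ray r / f radians off the axis. A picture is of the moment at which its call begins. There is no depth.
- ctrl.sign_off(): hands the job in; it is judged then, once.
The state is a dict: "time": time; "joint_positions": joint angles; "joint_vel": joint speeds; "tau": joint torques, N m; "tcp_pos": TCP position; "tool_rot": TCP orientation; "contact_force": force on the tool from outside, world axes, zero at the start; "wrist_torque": the same for the moment, N m; "gripper_width": finger opening in m; "finger_force": force on a finger pad.
Only numpy, scipy, OpenCV 4.12 (cv2) and the standard library are available. Lean on these libraries where they do the work, as an engineer would, in place of code of your own. Each camera call takes 0.05 s, during which the arm holds its last target. There are 200 camera calls.

### The job

First screw the two black end knobs of the countertop water filter clockwise fully home, to their stops. Then tap down on the heads of the three bolts between them until you find the loose one, the one that sinks and stays down, and lift that bolt's hinged cap by its front tongue to well past half open; finish while still holding the cap up in the fingers, so that I can get at the bolt. Keep the caps of the tight bolts shut, and leave the mug, the salt shaker and the jam jar alone.

Things in the scene. Friction and masses are not known exactly. Their poses are not given: they have to be found in the camera images.
- filter_unit: countertop water filter: a low white and grey block, 104 (x) by 382 (y) by 50 mm high, fixed to the worktop; origin at the centre of its underside, x away from the robot's side, y to its left end, z up. Along its top: knob, three bolts, knob. Two short hose stubs stick out 15 mm at the rear.
- knob_left (a joint): turn of the black left end knob, rad: grows clockwise seen from above, 1.4 at the end stop (fully home); starts somewhere between 0 and 0.5. At 0 the knob's grip bar lies along the unit's x. Light friction (0.05 N m) holds it where it is left.
- knob_left_grip (a point): middle of the grip bar of the end knob, on the knob's turning axis, at the height to grip (7 mm below its top, 87 mm above the worktop); the bar is 42 mm long, 14 mm thick and 32 mm high, on a 44 mm disc; it stands at x 0, y 155 mm on the unit.
- knob_right (a joint): turn of the black right end knob, rad: grows clockwise seen from above, 1.4 at the end stop (fully home); starts somewhere between 0 and 0.5. At 0 the knob's grip bar lies along the unit's x. Light friction (0.05 N m) holds it where it is left.
- knob_right_grip (a point): middle of the grip bar of the end knob, on the knob's turning axis, at the height to grip (7 mm below its top, 87 mm above the worktop); the bar is 42 mm long, 14 mm thick and 32 mm high, on a 44 mm disc; it stands at x 0, y -155 mm on the unit.
- bolt_left (a joint): how far the left bolt has sunk, m: 0 at the start. A tight bolt does not give (under 1 mm); the one loose bolt slides down 0.007 to its end under a push of 3 to 4 N and stays down. Which bolt is loose changes and cannot be seen beforehand.
- bolt_left_top (a point): centre of the flat top of the left bolt's round steel head, 25 mm across; at x 5, y 80, z 66 mm on the unit, 8 mm above the cap around it. Push straight down here.
- cap_left (a joint): opening angle of the left bolt's cap, rad: 0 lying shut, grows as the front end is lifted, stop at 1.4. The cap (60 g) falls shut when let go. It is a flat aluminium ring, 50 mm across, round the bolt head, with a hinge behind the bolt and a narrow tongue (10 mm wide, 6 mm thick) that reaches forward over the unit's front edge.
- cap_left_grip (a point): middle of the barrel at the front end of the left cap's tongue: a lying cylinder, 14 mm across and 14 mm long along the unit's y, free on both sides and below; 120 mm in front of the hinge line, at x -78, y 80, z 56 mm on the unit when shut. Pinch its two flat ends from above (fingers closing along the unit's y); it can pivot between the pads as the cap swings up and back.
- cap_left_hinge (a point): hinge axis of the left cap, which runs along the unit's y; at x 42, y 80, z 55 mm on the unit.
- bolt_middle (a joint): how far the middle bolt has sunk, m: 0 at the start. A tight bolt does not give (under 1 mm); the one loose bolt slides down 0.007 to its end under a push of 3 to 4 N and stays down. Which bolt is loose changes and cannot be seen beforehand.
- bolt_middle_top (a point): centre of the flat top of the middle bolt's round steel head, 25 mm across; at x 5, y 0, z 66 mm on the unit, 8 mm above the cap around it. Push straight down here.
- cap_middle (a joint): opening angle of the middle bolt's cap, rad: 0 lying shut, grows as the front end is lifted, stop at 1.4. The cap (60 g) falls shut when let go. It is a flat aluminium ring, 50 mm across, round the bolt head, with a hinge behind the bolt and a narrow tongue (10 mm wide, 6 mm thick) that reaches forward over the unit's front edge.
- cap_middle_grip (a point): middle of the barrel at the front end of the middle cap's tongue: a lying cylinder, 14 mm across and 14 mm long along the unit's y, free on both sides and below; 120 mm in front of the hinge line, at x -78, y 0, z 56 mm on the unit when shut. Pinch its two flat ends from above (fingers closing along the unit's y); it can pivot between the pads as the cap swings up and back.
- cap_middle_hinge (a point): hinge axis of the middle cap, which runs along the unit's y; at x 42, y 0, z 55 mm on the unit.
- bolt_right (a joint): how far the right bolt has sunk, m: 0 at the start. A tight bolt does not give (under 1 mm); the one loose bolt slides down 0.007 to its end under a push of 3 to 4 N and stays down. Which bolt is loose changes and cannot be seen beforehand.
- bolt_right_top (a point): centre of the flat top of the right bolt's round steel head, 25 mm across; at x 5, y -80, z 66 mm on the unit, 8 mm above the cap around it. Push straight down here.
- cap_right (a joint): opening angle of the right bolt's cap, rad: 0 lying shut, grows as the front end is lifted, stop at 1.4. The cap (60 g) falls shut when let go. It is a flat aluminium ring, 50 mm across, round the bolt head, with a hinge behind the bolt and a narrow tongue (10 mm wide, 6 mm thick) that reaches forward over the unit's front edge.
- cap_right_grip (a point): middle of the barrel at the front end of the right cap's tongue: a lying cylinder, 14 mm across and 14 mm long along the unit's y, free on both sides and below; 120 mm in front of the hinge line, at x -78, y -80, z 56 mm on the unit when shut. Pinch its two flat ends from above (fingers closing along the unit's y); it can pivot between the pads as the cap swings up and back.
- cap_right_hinge (a point): hinge axis of the right cap, which runs along the unit's y; at x 42, y -80, z 55 mm on the unit.
- mug: bystander: pale mug, 88 mm wide, 113 mm high, handle out to 60 mm from its origin, origin at the centre of its underside, z up; leave it alone.
- salt_shaker: bystander: salt shaker, 44 mm across, 90 mm high, origin at the centre of its underside, z up; leave it alone.
- jam_jar: bystander: jam jar, 68 mm across, 84 mm high, origin at the centre of its underside, z up; leave it alone.

How it is judged:
By the outcome, as a careful person would: the job done as asked, in the order asked, and still so for the second after the job is handed in, while the arm keeps its last pose, push and grip.
It also fails if it takes over 72 s, if anything falls off the work surface, if the arm or the gripper's body presses on something with over 40 N, if the wrist force passes 120 N, or if a joint passes its speed limit or range.

## Working session

There is one attempt and no reset: what is moved stays moved. The work goes in short steps, Python scripts to look and compute and a tool call to move; the robot and the scene stay as the last step left them, time stands still between calls to the robot, and variables do not carry over. Pictures are saved under pics/ and viewed, at most 10 in all, crops included, and the job is handed in when it is done.

Besides the shell and the picture viewer there is one more tool, called by a JSON object that holds its "api" and its "payload", one argument or row to a line. servo_tool: Moves the arm, as the interface text tells. Its arguments: {"type":"object","properties":{"plan":{"type":"array"}},"required":["plan"]}

```bash
mkdir -p pics; python3 - <<'E'
from station import ctrl
import cv2
print(ctrl.get_obs())
for n in("scene","top"):
    f=ctrl.grab_frame(n); cv2.imwrite(f"pics/{n}0.png",cv2.resize(f["color"][:,:,::-1],(800,600),interpolation=cv2.INTER_CUBIC)); print(n,f["mtx"],f["camera_from_world"])
E
```

```text
{'time': 0.0, 'joint_positions': array([ 1.26651608,  0.41798041, -0.01030354,  1.61421927,  0.0046752 ,
        1.11072775, -0.05295179]), 'joint_vel': array([-1.66201850e-04, -1.08722439e-03, -4.25134156e-05, -7.41813821e-04,
       -8.01044768e-04,  2.21009806e-04, -5.97651579e-04]), 'tau': array([-2.08519128e-05, -8.64435840e+01,  6.78967293e-01, -4.34897804e+01,
        1.90287660e-02,  7.41874479e-03, -6.34250864e-05]), 'tcp_pos': array([ 0.16232119, -0.60339367,  0.40403716]), 'tool_rot': array([-6.43886789e-04,  9.91377494e-01,  1.31035239e-01, -1.22134162e-04]), 'contact_force': array([-0.68928804,  0.51605443, -0.42322873]), 'wrist_torque': array([ 0.00502811, -0.05915846,  0.03783376]), 'finger_force': 0.0, 'gripper_width': 0.08539414625897476}
scene [[404.7112288    0.         254.17673999]
 [  0.         404.7112288  185.89426937]
 [  0.           0.           1.        ]] [[-0.89066489 -0.45456564  0.00928065  0.43759139]
 [ 0.32004693 -0.61233261  0.72292375 -0.20081027]
 [-0.32293345  0.64685305  0.69086549 -0.96897784]
 [ 0.          0.          0.          1.        ]]
top [[438.3888362    0.         253.49825664]
 [  0.         438.3888362  197.01267869]
 [  0.           0.           1.        ]] [[ 0.01433861 -0.99968266  0.02071169 -0.02233485]
 [ 0.99128215  0.01692526  0.13066456 -0.50665164]
 [-0.13097364  0.01865759  0.99121027 -1.28534279]
 [ 0.          0.          0.          1.        ]]
```

View pics/top0.png

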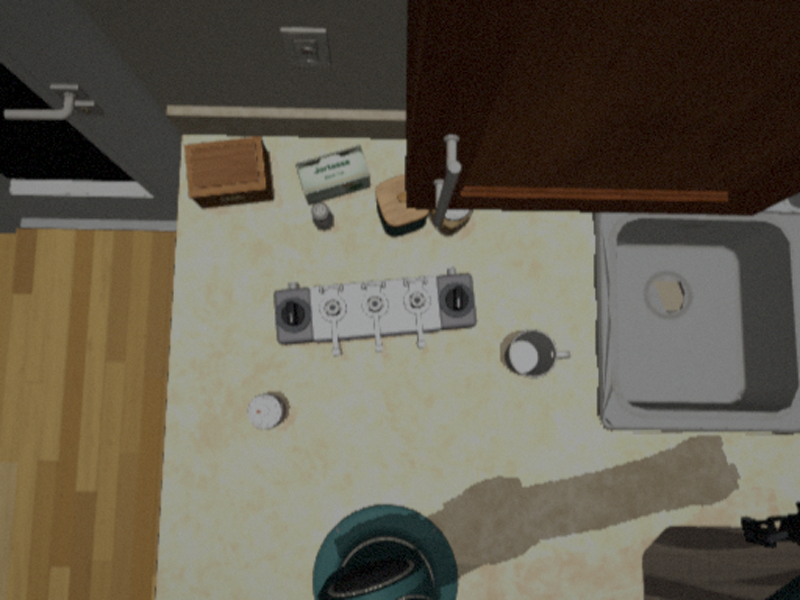

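View pics/scene0.png

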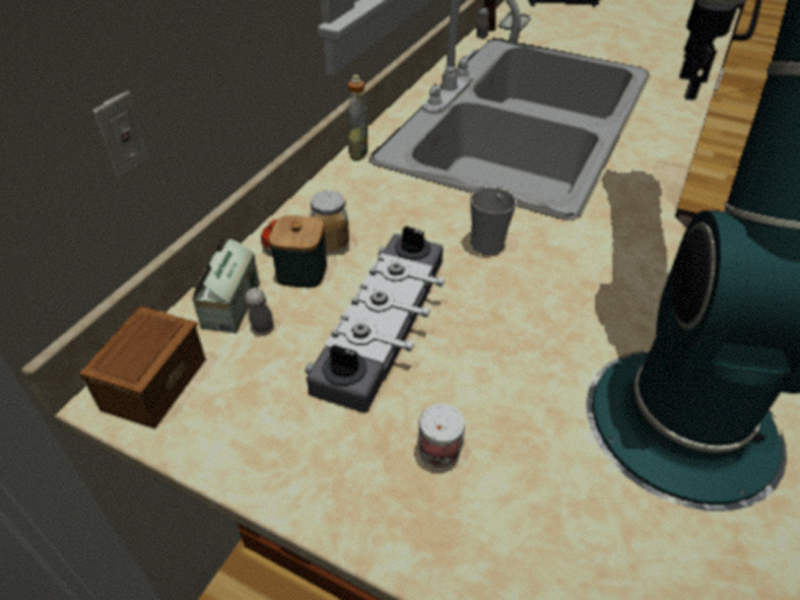

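```bash
python3 - <<'E'
import cv2
from station import ctrl
f=ctrl.grab_frame("top")["color"][:,:,::-1]
cv2.imwrite("pics/topc.png",cv2.resize(f[165:235,165:315],None,fx=5,fy=5,interpolation=cv2.INTER_CUBIC))
f=ctrl.grab_frame("scene")["color"][:,:,::-1]
cv2.imwrite("pics/scenec.png",cv2.resize(f[140:265,190:290],None,fx=4.8,fy=4.8,interpolation=cv2.INTER_CUBIC))
E
```

```text
(no output)
```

View pics/topc.png

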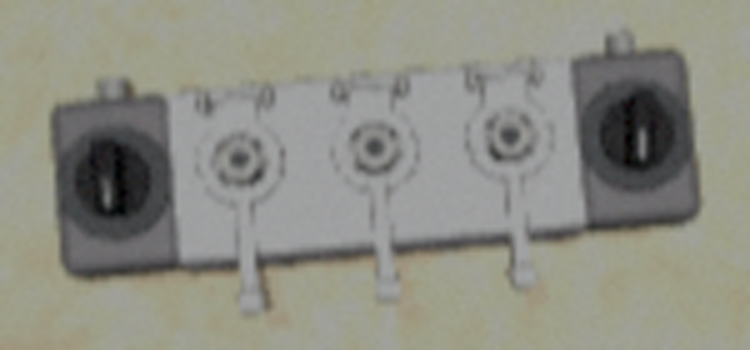

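View pics/scenec.png

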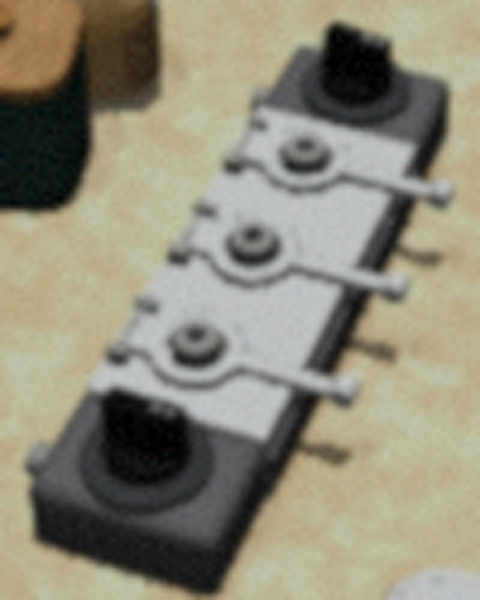

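```bash
cat > h.py <<'E'
import numpy as np, cv2
from scipy.optimize import least_squares
from scipy.spatial.transform import Rotation as R
from station import ctrl
def proj(f,P):
    T=f["camera_from_world"]; q=np.atleast_2d(P)@T[:3,:3].T+T[:3,3]; q=q*[1,-1,-1]
    return (q@f["mtx"].T)[:,:2]/q[:,2:]
def ray(f,uv,z):
    T=f["camera_from_world"]; d=np.linalg.inv(f["mtx"])@[uv[0],uv[1],1]; d=T[:3,:3].T@(d*[1,-1,-1]); c=-T[:3,:3].T@T[:3,3]
    return c+d*(z-c[2])/d[2]
def rot(o): w,x,y,z=o["tool_rot"]; return R.from_quat([x,y,z,w])
E
python3 - <<'E'
from h import *
t=ctrl.grab_frame("top"); s=ctrl.grab_frame("scene")
loc=np.array([[5,80,66],[5,0,66],[5,-80,66],[-78,80,56+5],[-78,0,61],[-78,-80,61]])/1e3
ut=(np.array([[239,159],[374,148],[508,137],[253,299],[388,287],[523,275]])+.5)/5-.5+165
us=(np.array([[197,337],[253,237],[306,148],[345,388],[396,286],[442,191]])+.5)/4.8-.5+[190,140]
def W(p): c,n=np.cos(p[2]),np.sin(p[2]); return loc@np.array([[c,-n,0],[n,c,0],[0,0,1]]).T+[p[0],p[1],0]
for k in ("both","top","scene"):
    def r(p):
        a=[]
        if k!="scene":a.append(proj(t,W(p))-ut)
        if k!="top":a.append(proj(s,W(p))-us)
        return np.concatenate(a).ravel()
    o=least_squares(r,[.65,0,0]); print(k,o.x,np.abs(o.fun).max())
    if k=="both": print(o.fun.reshape(-1,2).round(1)); p=o.x
print("mug/jar/salt",[ray(t,np.array(q)/1.5625,z).round(3) for q,z in (((530,354),.1),((266,411),.084),((322,216),.09))])
for n,l in (("kl",[0,.155]),("kr",[0,-.155])):
    c,q=np.cos(p[2]),np.sin(p[2]); print(n,p[0]+c*l[0]-q*l[1],p[1]+q*l[0]+c*l[1])
R0=rot(ctrl.get_obs()); print(R0.as_matrix().round(3))
E
```

```text
both [0.5061156  0.0284369  0.10610869] 1.060348750065117
[[-0.6 -0.1]
 [-0.4 -0.3]
 [-0.1 -0.5]
 [-1.1  0.3]
 [-0.7  0.2]
 [-0.5  0.1]
 [ 0.1 -0.5]
 [ 0.4 -0.3]
 [ 0.3 -0.4]
 [ 0.3 -0.7]
 [ 0.3 -1. ]
 [ 0.3 -0.6]]
top [0.50600126 0.02680957 0.10746847] 0.46752538544683375
scene [0.50569535 0.03076999 0.10515091] 0.3792614154002081
mug/jar/salt [array([ 0.418, -0.258,  0.1  ]), array([0.308, 0.219, 0.084]), array([0.67 , 0.128, 0.09 ])]
kl 0.48969959601696056 0.18256513902063048
kr 0.522531600612798 -0.1256913442432563
[[ 0.966  0.26  -0.   ]
 [ 0.26  -0.966  0.   ]
 [-0.    -0.    -1.   ]]
```

{"api": "servo_tool", "payload": {
  "plan": [
    {"linear": [0.98, -0.77, 0], "rot": [0, 0, 0], "gripper": 1},
    {"linear": [0.98, -0.77, 0], "rot": [0, 0, 0], "gripper": 1},
    {"linear": [0.98, -0.77, 0], "rot": [0, 0, 0], "gripper": 1},
    {"linear": [0.98, -0.77, 0], "rot": [0, 0, 0], "gripper": 1},
    {"linear": [0.98, -0.77, 0], "rot": [0, 0, 0], "gripper": 1},
    {"linear": [0.98, -0.77, 0], "rot": [0, 0, 0], "gripper": 1},
    {"linear": [0.98, -0.77, 0], "rot": [0, 0, 0], "gripper": 1},
    {"linear": [0.98, -0.77, 0], "rot": [0, 0, 0], "gripper": 1},
    {"linear": [0.98, -0.77, 0], "rot": [0, 0, 0], "gripper": 1},
    {"linear": [0.98, -0.77, 0.3], "rot": [0, 0, 0], "gripper": 1},
    {"linear": [0.98, -0.77, 0.5], "rot": [0, 0, 0], "gripper": 1},
    {"linear": [0.98, -0.77, 0.7], "rot": [0, 0, 0], "gripper": 1}
  ]
}}

```text
time: 1.8
tcp_pos: [0.5215, -0.1232, 0.3446]
tool_rot: [0.0, 0.991, 0.131, 0.001]
contact_force: [1.1, -1.3, -0.7]
gripper_width: 0.0858
finger_force: 0.0
```

{"api": "servo_tool", "payload": {
  "plan": [
    {"linear": [0, 0, 0], "rot": [0, 0, -1], "gripper": 0.7},
    {"linear": [0, 0, 0], "rot": [0, 0, -1], "gripper": 0.7},
    {"linear": [0, 0, 0], "rot": [0, 0, -1], "gripper": 0.7},
    {"linear": [0, 0, 0], "rot": [0, 0, -1], "gripper": 0.7},
    {"linear": [0, 0, 0], "rot": [0, 0, -1], "gripper": 0.7},
    {"linear": [0, 0, 0], "rot": [0, 0, -1], "gripper": 0.7},
    {"linear": [0, 0, 0], "rot": [0, 0, -1], "gripper": 0.7},
    {"linear": [0, 0, 0], "rot": [0, 0, -1], "gripper": 0.7},
    {"linear": [0, 0, 0], "rot": [0, 0, -1], "gripper": 0.7},
    {"linear": [0, 0, 0], "rot": [0, 0, -1], "gripper": 0.7}
  ]
}}

```text
time: 3.05
tcp_pos: [0.5206, -0.1245, 0.3447]
tool_rot: [-0.0, 0.674, 0.739, 0.0]
contact_force: [-0.4, 0.2, 1.0]
gripper_width: 0.0594
finger_force: 0.0
```

{"api": "servo_tool", "payload": {
  "plan": [
    {"linear": [0, 0, 0], "rot": [0, 0, -1], "gripper": 0.7},
    {"linear": [0, 0, 0], "rot": [0, 0, -1], "gripper": 0.7},
    {"linear": [0, 0, 0], "rot": [0, 0, -1], "gripper": 0.7},
    {"linear": [0, 0, 0], "rot": [0, 0, -1], "gripper": 0.7},
    {"linear": [0, 0, 0], "rot": [0, 0, -1], "gripper": 0.7},
    {"linear": [0, 0, 0], "rot": [0, 0, -1], "gripper": 0.7},
    {"linear": [0, 0, 0], "rot": [0, 0, -1], "gripper": 0.7},
    {"linear": [0, 0, 0], "rot": [0, 0, -1], "gripper": 0.7},
    {"linear": [0, 0, 0], "rot": [0, 0, -1], "gripper": 0.7},
    {"linear": [0, 0, 0], "rot": [0, 0, 0], "gripper": 0.7}
  ]
}}

```text
time: 4.3
tcp_pos: [0.5206, -0.1246, 0.3446]
tool_rot: [-0.0, 0.113, 0.994, 0.0]
contact_force: [-0.3, 0.4, 0.6]
gripper_width: 0.0598
finger_force: 0.0
```

```bash
python3 - <<'E'
from h import *
o=ctrl.get_obs(); print(o["time"],o["tcp_pos"],o["joint_positions"].round(2),rot(o).as_matrix().round(3),o["gripper_width"])
f=ctrl.grab_frame("wrist"); print(f["mtx"],f["camera_from_world"]); cv2.imwrite("pics/w1.png",cv2.resize(f["color"][:,:,::-1],(800,600),interpolation=cv2.INTER_CUBIC))
E
```

```text
4.3 [ 0.52055359 -0.1246366   0.34456705] [ 0.88  0.47 -0.88  1.87  0.42  1.    1.16] [[-0.974  0.225 -0.   ]
 [ 0.225  0.974  0.   ]
 [ 0.     0.    -1.   ]] 0.05975294010151421
[[297.31863964   0.         260.00881299]
 [  0.         297.31863964 192.15963471]
 [  0.           0.           1.        ]] [[ 2.24177672e-01  9.74548056e-01 -6.77123706e-04  3.77139825e-03]
 [-9.31076145e-01  2.13972414e-01 -2.95487763e-01  5.31618091e-01]
 [-2.87822139e-01  6.68722124e-02  9.55346285e-01 -1.62547767e-01]
 [ 0.00000000e+00  0.00000000e+00  0.00000000e+00  1.00000000e+00]]
```

View pics/w1.png

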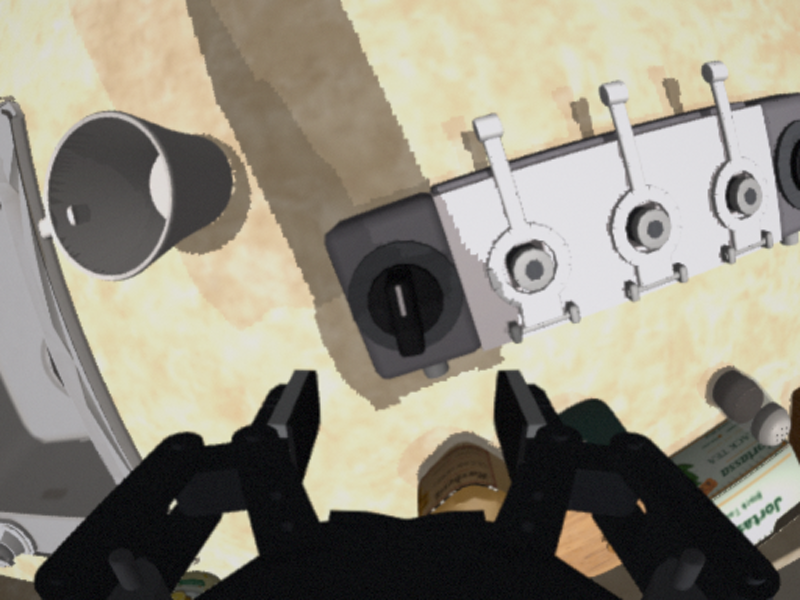

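```bash
cat >> h.py <<'E'
def fray(f,uv,z):
    K=f["mtx"]; v=(np.array(uv)-K[:2,2])/K[0,0]; r=np.hypot(*v); d=np.r_[np.sin(r)*v/r,np.cos(r)]
    T=f["camera_from_world"]; d=T[:3,:3].T@(d*[1,-1,-1]); c=-T[:3,:3].T@T[:3,3]
    return c+d*(z-c[2])/d[2]
def raw(u): return (np.array(u)+.5)/1.5625-.5
E
python3 - <<'E'
from h import *
f=ctrl.grab_frame("wrist")
g=lambda u,z:fray(f,raw(u),z)
a,b=g((398,285),.094),g((404,315),.094); print(a,b,"stripe heading",np.arctan2(*(a-b)[1::-1]))
a,b=g((398,268),.094),g((411,354),.094); print(a,b,(a+b)/2,"bar heading",np.arctan2(*(a-b)[1::-1]))
P=np.array([g(u,.066) for u in((533,268),(654,228),(749,196))]+[g(u,.062) for u in((487,126),(612,92),(713,70))])[:,:2]
loc=np.array([[5,-80],[5,0],[5,80],[-78,-80],[-78,0],[-78,80]])/1e3
W=lambda p:loc@np.array([[np.cos(p[2]),-np.sin(p[2])],[np.sin(p[2]),np.cos(p[2])]]).T+p[:2]
o=least_squares(lambda p:(W(p)-P).ravel(),[.5,0,.1]);print(o.x,o.fun.reshape(-1,2).round(4))
img=f["color"][:,:,::-1]; cv2.imwrite("pics/w1c.png",cv2.resize(img[145:245,200:310],None,fx=6,fy=6,interpolation=cv2.INTER_CUBIC))
E
```

```text
[ 0.50450616 -0.12408178  0.094     ] [ 0.52021145 -0.12475773  0.094     ] stripe heading 3.098579855784206
[ 0.49622845 -0.12211457  0.094     ] [ 0.54162832 -0.12609481  0.094     ] [ 0.51892839 -0.12410469  0.094     ] bar heading 3.0541453618647654
[0.50638457 0.02642612 0.11561551] [[ 0.0015 -0.0017]
 [ 0.0003 -0.0011]
 [-0.0008 -0.    ]
 [ 0.0005 -0.0018]
 [-0.0005  0.0012]
 [-0.0011  0.0034]]
```

View pics/w1c.png

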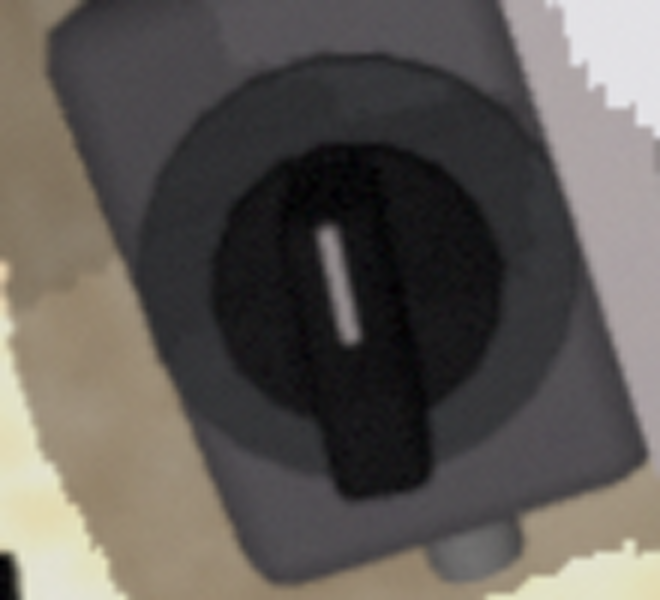

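{"api": "servo_tool", "payload": {
  "plan": [
    {"linear": [0, 0, 0], "rot": [0, 0, -0.6], "gripper": 0.7},
    {"linear": [0, 0, 0], "rot": [0, 0, -0.6], "gripper": 0.7},
    {"linear": [-0.03, -0.02, 0.5], "rot": [0, 0, 0], "gripper": 0.7},
    {"linear": [0, 0, 0.5], "rot": [0, 0, 0], "gripper": 0.7},
    {"linear": [0, 0, 0.5], "rot": [0, 0, 0], "gripper": 0.7},
    {"linear": [0, 0, 0.5], "rot": [0, 0, 0], "gripper": 0.7},
    {"linear": [0, 0, 0.5], "rot": [0, 0, 0], "gripper": 0.7},
    {"linear": [0, 0, 0], "rot": [0, 0, 0], "gripper": 0.7}
  ]
}}

```text
time: 5.4
tcp_pos: [0.5214, -0.1251, 0.2431]
tool_rot: [-0.001, 0.029, 1.0, 0.0]
contact_force: [0.6, -0.4, 0.8]
gripper_width: 0.0599
finger_force: 0.0
```

{"api": "servo_tool", "payload": {
  "plan": [
    {"linear": [0, 0, 0], "rot": [0, 0, 0], "gripper": 0.4},
    {"linear": [0, 0, 0], "rot": [0, 0, 0], "gripper": 0.3},
    {"linear": [0, 0, 0], "rot": [0, 0, 0], "gripper": 0.2},
    {"linear": [0, 0, 0], "rot": [0, 0, 0], "gripper": 0},
    {"linear": [0, 0, 0], "rot": [0, 0, 0], "gripper": 0},
    {"linear": [0, 0, 0], "rot": [0, 0, 0], "gripper": 0},
    {"linear": [0, 0, 0], "rot": [0, 0, 0], "gripper": 0}
  ]
}}

```text
time: 6.28
tcp_pos: [0.5218, -0.1257, 0.2453]
tool_rot: [0.0, 0.029, 1.0, -0.0]
contact_force: [-3.5, -2.1, 8.6]
gripper_width: 0.0128
finger_force: 58.5
```

```bash
python3 - <<'E'
from h import *
o=ctrl.get_obs(); print(o); m=rot(o).as_matrix(); print(m.round(3), np.arctan2(m[1,0],m[0,0]))
E
```

```text
{'time': 6.275, 'joint_positions': array([ 0.81210118,  0.61770716, -0.81005595,  1.93520761,  0.59673969,
        0.84511143,  1.1924108 ]), 'joint_vel': array([ 1.65424173e-03, -2.10051642e-03, -1.06260554e-03, -9.24723882e-04,
        4.09571071e-04,  3.88290495e-04,  6.06564134e-06]), 'tau': array([-1.73100036e+00, -7.41065454e+01, -1.84521586e+01, -2.88652915e+01,
       -2.29296712e-01, -1.10899832e+00,  3.21990671e-02]), 'tcp_pos': array([ 0.52183619, -0.12566705,  0.24528084]), 'tool_rot': array([ 1.89830508e-04,  2.94511380e-02,  9.99566084e-01, -4.87599998e-04]), 'contact_force': array([-3.45771896, -2.06427003,  8.61018495]), 'wrist_torque': array([-0.43297474,  0.66115143, -0.09230524]), 'finger_force': 58.47707390785217, 'gripper_width': 0.012820926003051552}
[[-0.998  0.059  0.   ]
 [ 0.059  0.998 -0.001]
 [-0.    -0.001 -1.   ]] 3.0826820478343935
```

{"api": "servo_tool", "payload": {
  "plan": [
    {"linear": [0, 0, -0.03], "rot": [0, 0, 0.8], "gripper": 0},
    {"linear": [0, 0, 0], "rot": [0, 0, 0.8], "gripper": 0},
    {"linear": [0, 0, 0], "rot": [0, 0, 0.8], "gripper": 0},
    {"linear": [0, 0, 0], "rot": [0, 0, 0.8], "gripper": 0},
    {"linear": [0, 0, 0], "rot": [0, 0, 0.8], "gripper": 0},
    {"linear": [0, 0, 0], "rot": [0, 0, 0.8], "gripper": 0},
    {"linear": [0, 0, 0], "rot": [0, 0, 0.8], "gripper": 0},
    {"linear": [0, 0, 0], "rot": [0, 0, 0.8], "gripper": 0},
    {"linear": [0, 0, 0], "rot": [0, 0, 0.8], "gripper": 0},
    {"linear": [0, 0, 0], "rot": [0, 0, 0.8], "gripper": 0},
    {"linear": [0, 0, 0], "rot": [0, 0, 0], "gripper": 0}
  ]
}}

```text
time: 7.65
tcp_pos: [0.5223, -0.1248, 0.2455]
tool_rot: [0.001, 0.555, 0.832, 0.001]
contact_force: [12.6, 1.7, -22.0]
gripper_width: 0.0127
finger_force: 59.6
```

```bash
python3 - <<'E'
from h import *
o=ctrl.get_obs(); m=rot(o).as_matrix(); print(o["wrist_torque"],o["contact_force"],o["gripper_width"], np.arctan2(m[1,0],m[0,0]))
E
```

```text
[ 0.43299064 -2.9259107  -0.04987302] [ 12.60492448   1.72853079 -21.96058036] 0.012671908975564928 1.9651554372484559
```

{"api": "servo_tool", "payload": {
  "plan": [
    {"linear": [0, 0, 0.03], "rot": [0, 0, 0.5], "gripper": 0},
    {"linear": [0, 0, 0], "rot": [0, 0, 0.5], "gripper": 0},
    {"linear": [0, 0, 0], "rot": [0, 0, 0.3], "gripper": 0},
    {"linear": [0, 0, 0], "rot": [0, 0, 0.2], "gripper": 0},
    {"linear": [0, 0, 0], "rot": [0, 0, 0], "gripper": 0}
  ]
}}

```text
time: 8.28
tcp_pos: [0.5225, -0.1245, 0.2454]
tool_rot: [0.001, 0.637, 0.771, 0.001]
contact_force: [4.5, 1.9, 3.5]
gripper_width: 0.013
finger_force: 92.0
```

```bash
python3 - <<'E'
from h import *
o=ctrl.get_obs(); m=rot(o).as_matrix(); print(o["wrist_torque"],o["contact_force"],o["gripper_width"], np.arctan2(m[1,0],m[0,0]))
E
```

```text
[ 0.48542653 -1.0678143   2.18785095] [4.47040617 1.89023836 3.53145369] 0.01295194508725808 1.759850436440801
```

{"api": "servo_tool", "payload": {
  "plan": [
    {"linear": [0, 0, 0], "rot": [0, 0, 0], "gripper": 0.7},
    {"linear": [0, 0, 0], "rot": [0, 0, 0], "gripper": 0.7},
    {"linear": [0, 0, 0], "rot": [0, 0, 0], "gripper": 0.7},
    {"linear": [0, 0, -0.6], "rot": [0, 0, 0], "gripper": 0.7},
    {"linear": [0, 0, -0.9], "rot": [0, 0, 0], "gripper": 0.7},
    {"linear": [0, 0, -1], "rot": [0, 0, 0], "gripper": 0.7}
  ]
}}

```text
time: 9.02
tcp_pos: [0.5215, -0.1254, 0.3455]
tool_rot: [-0.001, 0.638, 0.77, -0.0]
contact_force: [0.0, -0.7, 0.3]
gripper_width: 0.0592
finger_force: 0.0
```

{"api": "servo_tool", "payload": {
  "plan": [
    {"linear": [0.85, 0.07, 0], "rot": [0, 0, 0], "gripper": 0.7},
    {"linear": [0.85, 0.07, 0], "rot": [0, 0, 0], "gripper": 0.7},
    {"linear": [0.85, 0.07, 0], "rot": [0, 0, 0], "gripper": 0.7},
    {"linear": [0.85, 0.07, 0], "rot": [0, 0, 0], "gripper": 0.7},
    {"linear": [0.85, 0.07, 0], "rot": [0, 0, 0], "gripper": 0.7},
    {"linear": [0.85, 0.07, 0], "rot": [0, 0, 0], "gripper": 0.7},
    {"linear": [0.85, 0.07, 0], "rot": [0, 0, 0], "gripper": 0.7},
    {"linear": [0.85, 0.07, 0], "rot": [0, 0, 0], "gripper": 0.7},
    {"linear": [0.85, 0.07, 0], "rot": [0, 0, 0], "gripper": 0.7}
  ]
}}

```text
time: 10.15
tcp_pos: [0.4897, 0.181, 0.3447]
tool_rot: [0.0, 0.639, 0.77, -0.0]
contact_force: [-0.4, -0.1, 0.1]
gripper_width: 0.0599
finger_force: 0.0
```

{"api": "servo_tool", "payload": {
  "plan": [
    {"linear": [0, 0, 0], "rot": [0, 0, -1], "gripper": 0.7},
    {"linear": [0, 0, 0], "rot": [0, 0, -1], "gripper": 0.7},
    {"linear": [0, 0, 0], "rot": [0, 0, -1], "gripper": 0.7},
    {"linear": [0, 0, 0], "rot": [0, 0, -1], "gripper": 0.7},
    {"linear": [0, 0, 0], "rot": [0, 0, -1], "gripper": 0.7},
    {"linear": [0, 0, 0], "rot": [0, 0, -1], "gripper": 0.7},
    {"linear": [0, 0, 0], "rot": [0, 0, -1], "gripper": 0.7},
    {"linear": [0, 0, 0], "rot": [0, 0, -1], "gripper": 0.7},
    {"linear": [0, 0, 0], "rot": [0, 0, -1], "gripper": 0.7},
    {"linear": [0, 0, 0], "rot": [0, 0, 0], "gripper": 0.7}
  ]
}}

```text
time: 11.4
tcp_pos: [0.49, 0.1798, 0.3446]
tool_rot: [-0.0, 0.065, 0.998, 0.0]
contact_force: [0.8, -0.7, -0.1]
gripper_width: 0.0596
finger_force: 0.0
```

```bash
python3 - <<'E'
from h import *
o=ctrl.get_obs(); m=rot(o).as_matrix(); print(o["time"],o["tcp_pos"],o["joint_positions"].round(2),np.arctan2(m[1,0],m[0,0]),m[:,2].round(3))
f=ctrl.grab_frame("wrist"); cv2.imwrite("pics/w2.png",cv2.resize(f["color"][:,:,::-1],(800,600),interpolation=cv2.INTER_CUBIC))
E
```

```text
11.4 [0.48999944 0.17981969 0.344557  ] [ 0.35  0.47 -0.96  1.9   0.45  1.    0.64] 3.0122781736602584 [-0.  0. -1.]
```

View pics/w2.png

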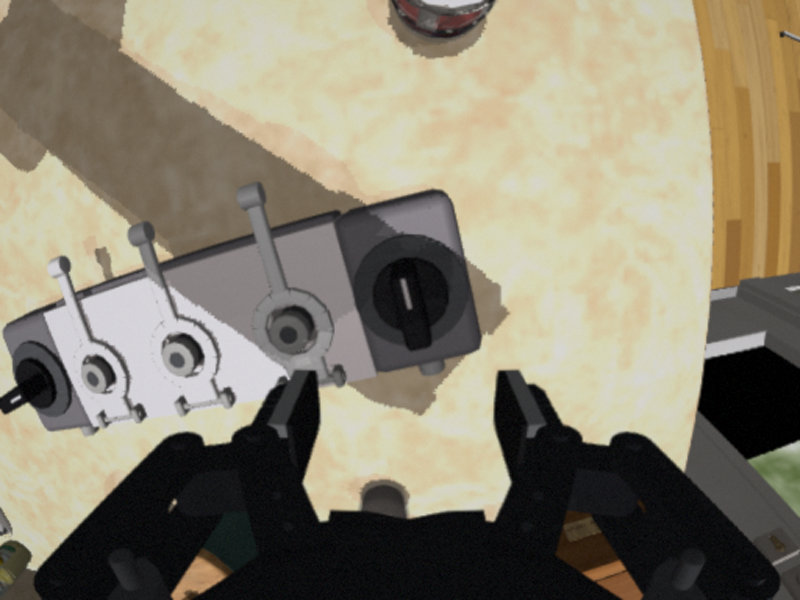

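{"api": "servo_tool", "payload": {
  "plan": [
    {"linear": [0, 0, 0], "rot": [0, 0, -0.6], "gripper": 0.7},
    {"linear": [0, 0, 0], "rot": [0, 0, -0.6], "gripper": 0.7},
    {"linear": [0.02, 0.04, 0.5], "rot": [0, 0, 0], "gripper": 0.7},
    {"linear": [0, 0, 0.5], "rot": [0, 0, 0], "gripper": 0.7},
    {"linear": [0, 0, 0.5], "rot": [0, 0, 0], "gripper": 0.7},
    {"linear": [0, 0, 0.5], "rot": [0, 0, 0], "gripper": 0.7},
    {"linear": [0, 0, 0.48], "rot": [0, 0, 0], "gripper": 0.7},
    {"linear": [0, 0, 0], "rot": [0, 0, 0], "gripper": 0.5}
  ]
}}

```text
time: 12.45
tcp_pos: [0.4887, 0.1816, 0.2441]
tool_rot: [-0.001, -0.02, 1.0, -0.0]
contact_force: [-0.1, 1.2, 0.6]
gripper_width: 0.0436
finger_force: 0.0
```

{"api": "servo_tool", "payload": {
  "plan": [
    {"linear": [0, 0, 0], "rot": [0, 0, 0], "gripper": 0.4},
    {"linear": [0, 0, 0], "rot": [0, 0, 0], "gripper": 0.3},
    {"linear": [0, 0, 0], "rot": [0, 0, 0], "gripper": 0.2},
    {"linear": [0, 0, 0], "rot": [0, 0, 0], "gripper": 0},
    {"linear": [0, 0, 0], "rot": [0, 0, 0], "gripper": 0},
    {"linear": [0, 0, 0], "rot": [0, 0, 0], "gripper": 0}
  ]
}}

```text
time: 13.2
tcp_pos: [0.4893, 0.182, 0.2461]
tool_rot: [0.001, -0.02, 1.0, 0.0]
contact_force: [-0.5, 1.2, 6.4]
gripper_width: 0.0128
finger_force: 58.8
```

{"api": "servo_tool", "payload": {
  "plan": [
    {"linear": [0, 0, 0], "rot": [0, 0, 0.8], "gripper": 0},
    {"linear": [0, 0, 0], "rot": [0, 0, 0.8], "gripper": 0},
    {"linear": [0, 0, 0], "rot": [0, 0, 0.8], "gripper": 0},
    {"linear": [0, 0, 0], "rot": [0, 0, 0.8], "gripper": 0},
    {"linear": [0, 0, 0], "rot": [0, 0, 0.8], "gripper": 0},
    {"linear": [0, 0, 0], "rot": [0, 0, 0.8], "gripper": 0},
    {"linear": [0, 0, 0], "rot": [0, 0, 0.8], "gripper": 0},
    {"linear": [0, 0, 0], "rot": [0, 0, 0.8], "gripper": 0},
    {"linear": [0, 0, 0], "rot": [0, 0, 0.8], "gripper": 0},
    {"linear": [0, 0, 0], "rot": [0, 0, 0.8], "gripper": 0},
    {"linear": [0, 0, 0], "rot": [0, 0, 0.8], "gripper": 0},
    {"linear": [0, 0, 0], "rot": [0, 0, 0], "gripper": 0}
  ]
}}

```text
time: 14.7
tcp_pos: [0.4893, 0.1822, 0.2461]
tool_rot: [0.0, 0.56, 0.829, 0.001]
contact_force: [1.6, 4.0, 6.3]
gripper_width: 0.0125
finger_force: 58.9
```

```bash
cat > st.py <<'E'
from h import *
o=ctrl.get_obs(); m=rot(o).as_matrix(); print(o["time"],o["tcp_pos"],o["wrist_torque"],o["contact_force"],o["gripper_width"], np.arctan2(m[1,0],m[0,0]))
E
python3 st.py
```

```text
14.7 [0.48931013 0.18221907 0.24611367] [ 0.75202037 -0.26412514 -0.00777026] [1.64118834 4.03218497 6.28218967] 0.012460395811237883 1.9532236950986197
```

{"api": "servo_tool", "payload": {
  "plan": [
    {"linear": [0, 0, 0], "rot": [0, 0, 0.5], "gripper": 0},
    {"linear": [0, 0, 0], "rot": [0, 0, 0.5], "gripper": 0},
    {"linear": [0, 0, 0], "rot": [0, 0, 0.3], "gripper": 0},
    {"linear": [0, 0, 0], "rot": [0, 0, 0.2], "gripper": 0},
    {"linear": [0, 0, 0], "rot": [0, 0, 0], "gripper": 0}
  ]
}}

```text
time: 15.32
tcp_pos: [0.4893, 0.1823, 0.2462]
tool_rot: [0.001, 0.641, 0.767, 0.001]
contact_force: [1.1, 1.2, 8.9]
gripper_width: 0.0132
finger_force: 93.4
```

```bash
python3 st.py
```

```text
15.325 [0.48927682 0.18234011 0.24616855] [ 0.4374995  -0.24774979  2.30407039] [1.05947794 1.15367538 8.87135835] 0.013223984568573535 1.7490029887735672
```

{"api": "servo_tool", "payload": {
  "plan": [
    {"linear": [0, 0, 0], "rot": [0, 0, 0], "gripper": 0.7},
    {"linear": [0, 0, 0], "rot": [0, 0, 0], "gripper": 0.7},
    {"linear": [0, 0, 0], "rot": [0, 0, 0], "gripper": 0.7},
    {"linear": [0, 0, -0.7], "rot": [0, 0, 0], "gripper": 0.7},
    {"linear": [0, 0, -0.8], "rot": [0, 0, 0], "gripper": 0.7},
    {"linear": [0, 0, 0], "rot": [0, 0, 0], "gripper": 0.4},
    {"linear": [-0.94, 0, 0], "rot": [0, 0, 0], "gripper": 0},
    {"linear": [-0.94, 0, 0], "rot": [0, 0, 0], "gripper": 0},
    {"linear": [0, 0, 0], "rot": [0, 0, 0], "gripper": 0},
    {"linear": [0, 0, 0], "rot": [0, 0, 0], "gripper": 0},
    {"linear": [0, 0, 0], "rot": [0, 0, 0], "gripper": 0},
    {"linear": [0, 0, 0], "rot": [0, 0, 0], "gripper": 0}
  ]
}}

```text
time: 16.82
tcp_pos: [0.5018, 0.1082, 0.3054]
tool_rot: [-0.0, 0.643, 0.766, 0.0]
contact_force: [-0.3, -0.6, 0.6]
gripper_width: -0.0003
finger_force: 0.0
```

```bash
python3 st.py
```

```text
16.825 [0.50177654 0.1082251  0.30537186] [ 0.03119671  0.01347763 -0.1143155 ] [-0.26962515 -0.5783849   0.63910382] -0.00030299484918784136 1.7439849206503442
```

{"api": "servo_tool", "payload": {
  "plan": [
    {"linear": [0, 0, 0.6], "rot": [0, 0, 0], "gripper": 0},
    {"linear": [0, 0, 0.6], "rot": [0, 0, 0], "gripper": 0},
    {"linear": [0, 0, 0.3], "rot": [0, 0, 0], "gripper": 0},
    {"linear": [0, 0, 0.1], "rot": [0, 0, 0], "gripper": 0},
    {"linear": [0, 0, 0.03], "rot": [0, 0, 0], "gripper": 0},
    {"linear": [0, 0, 0.03], "rot": [0, 0, 0], "gripper": 0},
    {"linear": [0, 0, 0.03], "rot": [0, 0, 0], "gripper": 0},
    {"linear": [0, 0, 0], "rot": [0, 0, 0], "gripper": 0}
  ]
}}

```text
time: 17.82
tcp_pos: [0.5022, 0.1077, 0.2389]
tool_rot: [0.001, 0.644, 0.765, 0.0]
contact_force: [-4.1, -0.9, 15.9]
gripper_width: -0.0002
finger_force: 7.9
```

{"api": "servo_tool", "payload": {
  "plan": [
    {"linear": [0, 0, -0.5], "rot": [0, 0, 0], "gripper": 0},
    {"linear": [-0.66, -0.05, 0], "rot": [0, 0, 0], "gripper": 0},
    {"linear": [-0.66, -0.05, 0], "rot": [0, 0, 0], "gripper": 0},
    {"linear": [-0.66, -0.04, 0], "rot": [0, 0, 0], "gripper": 0},
    {"linear": [0, 0, 0.3], "rot": [0, 0, 0], "gripper": 0},
    {"linear": [0, 0, 0.1], "rot": [0, 0, 0], "gripper": 0},
    {"linear": [0, 0, 0.03], "rot": [0, 0, 0], "gripper": 0},
    {"linear": [0, 0, 0.03], "rot": [0, 0, 0], "gripper": 0},
    {"linear": [0, 0, 0.03], "rot": [0, 0, 0], "gripper": 0},
    {"linear": [0, 0, 0], "rot": [0, 0, 0], "gripper": 0}
  ]
}}

```text
time: 19.08
tcp_pos: [0.51, 0.0288, 0.2383]
tool_rot: [-0.0, 0.644, 0.765, 0.0]
contact_force: [0.5, -0.2, 1.0]
gripper_width: -0.0002
finger_force: 0.3
```

{"api": "servo_tool", "payload": {
  "plan": [
    {"linear": [0, 0, 0.03], "rot": [0, 0, 0], "gripper": 0},
    {"linear": [0, 0, 0.03], "rot": [0, 0, 0], "gripper": 0},
    {"linear": [0, 0, 0], "rot": [0, 0, 0], "gripper": 0}
  ]
}}

```text
time: 19.45
tcp_pos: [0.51, 0.0285, 0.2358]
tool_rot: [-0.0, 0.644, 0.765, -0.0]
contact_force: [0.5, 0.6, 0.7]
gripper_width: -0.0002
finger_force: 0.2
```

{"api": "servo_tool", "payload": {
  "plan": [
    {"linear": [0, 0, 0.03], "rot": [0, 0, 0], "gripper": 0},
    {"linear": [0, 0, 0.03], "rot": [0, 0, 0], "gripper": 0},
    {"linear": [0, 0, 0.03], "rot": [0, 0, 0], "gripper": 0}
  ]
}}

```text
time: 19.82
tcp_pos: [0.51, 0.0285, 0.2323]
tool_rot: [0.0, 0.644, 0.765, -0.0]
contact_force: [-4.6, -0.0, 21.9]
gripper_width: -0.0002
finger_force: 11.2
```

{"api": "servo_tool", "payload": {
  "plan": [
    {"linear": [0, 0, -0.9], "rot": [0, 0, 0], "gripper": 0},
    {"linear": [0, 0, -0.9], "rot": [0, 0, -0.9], "gripper": 0.3},
    {"linear": [0, 0, 0], "rot": [0, 0, -0.9], "gripper": 0.5},
    {"linear": [0, 0, 0], "rot": [0, 0, -0.9], "gripper": 0.5},
    {"linear": [0, 0, 0], "rot": [0, 0, -0.9], "gripper": 0.5},
    {"linear": [0, 0, 0], "rot": [0, 0, -0.9], "gripper": 0.5},
    {"linear": [0, 0, 0], "rot": [0, 0, -0.9], "gripper": 0.5},
    {"linear": [0, 0, 0], "rot": [0, 0, -0.9], "gripper": 0.5},
    {"linear": [0, 0, 0], "rot": [0, 0, -0.9], "gripper": 0.5},
    {"linear": [0, 0, 0], "rot": [0, 0, -0.9], "gripper": 0.5},
    {"linear": [0, 0, 0], "rot": [0, 0, -0.9], "gripper": 0.5},
    {"linear": [0, 0, 0], "rot": [0, 0, -0.9], "gripper": 0.5}
  ]
}}

```text
time: 21.32
tcp_pos: [0.5099, 0.0284, 0.3041]
tool_rot: [-0.0, 0.006, 1.0, -0.0]
contact_force: [0.1, -0.1, 0.3]
gripper_width: 0.0427
finger_force: 0.0
```

{"api": "servo_tool", "payload": {
  "plan": [
    {"linear": [0.5, 0, 0], "rot": [0, 0, -0.9], "gripper": 0.5},
    {"linear": [0.5, 0, 0], "rot": [0, 0, 0], "gripper": 0.5},
    {"linear": [0.5, 0, 0], "rot": [0, 0, 0], "gripper": 0.5},
    {"linear": [0.5, 0, 0], "rot": [0, 0, 0], "gripper": 0.5},
    {"linear": [0, 0, 0], "rot": [0, 0, 0], "gripper": 0.5}
  ]
}}

```text
time: 21.95
tcp_pos: [0.4295, 0.0221, 0.3042]
tool_rot: [-0.0, -0.054, 0.999, -0.0]
contact_force: [-0.1, 0.3, -0.0]
gripper_width: 0.0425
finger_force: 0.0
```

```bash
python3 st.py; python3 - <<'E'
from h import *
f=ctrl.grab_frame("wrist"); cv2.imwrite("pics/w3.png",cv2.resize(f["color"][:,:,::-1],(800,600),interpolation=cv2.INTER_CUBIC))
print(ctrl.get_obs()["joint_positions"].round(2))
E
```

```text
21.95 [0.42951106 0.02205276 0.3041809 ] [-0.00913888 -0.04684678  0.03579863] [-0.05864832  0.26818289 -0.01784689] 0.04252757441026939 -3.032641036528461
[ 0.73  0.36 -0.98  2.14  0.4   0.83  1.18]
```

View pics/w3.png

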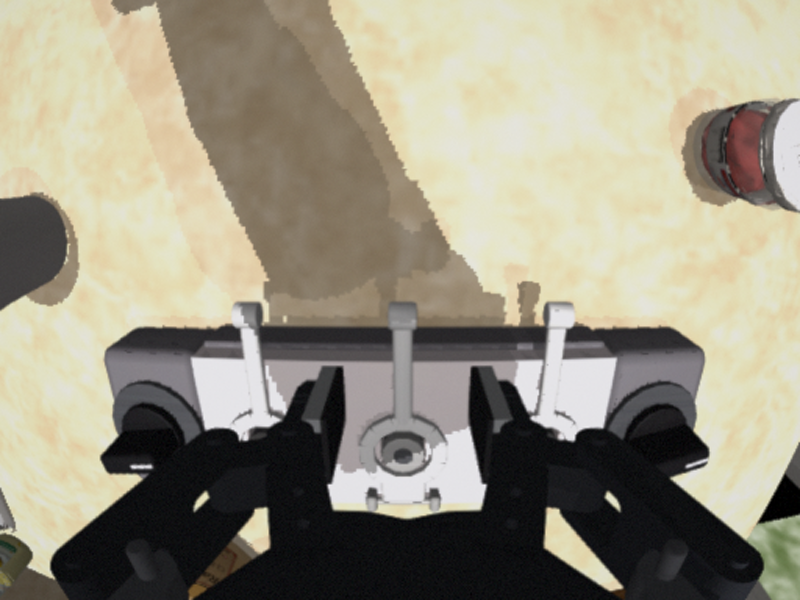

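{"api": "servo_tool", "payload": {
  "plan": [
    {"linear": [0.04, -0.04, 0], "rot": [0, 0, 0], "gripper": 0.5},
    {"linear": [0, 0, 0.6], "rot": [0, 0, 0], "gripper": 0.5},
    {"linear": [0, 0, 0.6], "rot": [0, 0, 0], "gripper": 0.5},
    {"linear": [0, 0, 0.6], "rot": [0, 0, 0], "gripper": 0.5},
    {"linear": [0, 0, 0.53], "rot": [0, 0, 0], "gripper": 0.5},
    {"linear": [0, 0, 0], "rot": [0, 0, 0], "gripper": 0.4},
    {"linear": [0, 0, 0], "rot": [0, 0, 0], "gripper": 0.3}
  ]
}}

```text
time: 22.88
tcp_pos: [0.4293, 0.0208, 0.2117]
tool_rot: [0.0, -0.055, 0.999, 0.0]
contact_force: [0.1, 0.4, -0.4]
gripper_width: 0.0259
finger_force: 0.0
```

{"api": "servo_tool", "payload": {
  "plan": [
    {"linear": [0, 0, 0], "rot": [0, 0, 0], "gripper": 0.2},
    {"linear": [0, 0, 0], "rot": [0, 0, 0], "gripper": 0.1},
    {"linear": [0, 0, 0], "rot": [0, 0, 0], "gripper": 0},
    {"linear": [0, 0, 0], "rot": [0, 0, 0], "gripper": 0},
    {"linear": [0, 0, 0], "rot": [0, 0, 0], "gripper": 0},
    {"linear": [0, 0, 0], "rot": [0, 0, 0], "gripper": 0}
  ]
}}

```text
time: 23.62
tcp_pos: [0.4293, 0.0201, 0.2118]
tool_rot: [0.001, -0.054, 0.999, -0.001]
contact_force: [0.1, -4.2, 5.5]
gripper_width: 0.0125
finger_force: 58.4
```

```bash
python3 st.py; python3 - <<'E'
import numpy as np
# arc rows (tool x=-unit x, tool z=-z), steps of 0.1 rad, units of 40 mm
a=np.arange(0,1.31,.1); x=-.120*np.cos(a)*1; z=.001+.120*np.sin(a)
x=-.120*np.cos(a+np.arctan2(.001,.12)); z=.120*np.sin(a+np.arctan2(.001,.12))
print(np.c_[a[1:],-np.diff(x)/.04,-np.diff(z)/.04].round(3))
E
```

```text
23.625 [0.42928902 0.02007714 0.21176136] [-0.93032437  0.01319582  0.01889398] [ 0.12099477 -4.22500748  5.45571149] 0.012513208019427475 -3.0331854392490842
[[ 0.1   -0.017 -0.299]
 [ 0.2   -0.047 -0.296]
 [ 0.3   -0.077 -0.29 ]
 [ 0.4   -0.105 -0.281]
 [ 0.5   -0.133 -0.269]
 [ 0.6   -0.159 -0.254]
 [ 0.7   -0.183 -0.237]
 [ 0.8   -0.206 -0.218]
 [ 0.9   -0.227 -0.196]
 [ 1.    -0.245 -0.172]
 [ 1.1   -0.261 -0.147]
 [ 1.2   -0.275 -0.12 ]
 [ 1.3   -0.285 -0.092]]
```

{"api": "servo_tool", "payload": {
  "plan": [
    {"linear": [-0.02, 0, -0.3], "rot": [0, 0, 0], "gripper": 0},
    {"linear": [-0.05, 0, -0.3], "rot": [0, 0, 0], "gripper": 0},
    {"linear": [-0.08, 0, -0.29], "rot": [0, 0, 0], "gripper": 0},
    {"linear": [-0.1, 0, -0.28], "rot": [0, 0, 0], "gripper": 0},
    {"linear": [-0.13, 0, -0.27], "rot": [0, 0, 0], "gripper": 0},
    {"linear": [0, 0, 0], "rot": [0, 0, 0], "gripper": 0}
  ]
}}

```text
time: 24.38
tcp_pos: [0.4443, 0.0217, 0.2695]
tool_rot: [0.0, -0.054, 0.999, -0.001]
contact_force: [2.4, -4.7, -4.3]
gripper_width: 0.0123
finger_force: 58.7
```

{"api": "servo_tool", "payload": {
  "plan": [
    {"linear": [-0.16, 0, -0.25], "rot": [0, 0, 0], "gripper": 0},
    {"linear": [-0.18, 0, -0.24], "rot": [0, 0, 0], "gripper": 0},
    {"linear": [-0.21, 0, -0.22], "rot": [0, 0, 0], "gripper": 0},
    {"linear": [-0.23, 0, -0.2], "rot": [0, 0, 0], "gripper": 0},
    {"linear": [-0.25, 0, -0.17], "rot": [0, 0, 0], "gripper": 0},
    {"linear": [-0.26, 0, -0.15], "rot": [0, 0, 0], "gripper": 0},
    {"linear": [-0.14, 0, -0.06], "rot": [0, 0, 0], "gripper": 0},
    {"linear": [0, 0, 0], "rot": [0, 0, 0], "gripper": 0},
    {"linear": [0, 0, 0], "rot": [0, 0, 0], "gripper": 0}
  ]
}}

```text
time: 25.5
tcp_pos: [0.5006, 0.0278, 0.3203]
tool_rot: [-0.001, -0.054, 0.999, -0.001]
contact_force: [-0.2, -6.1, -1.7]
gripper_width: 0.0124
finger_force: 58.9
```

```bash
python3 st.py; python3 - <<'E'
from h import *
f=ctrl.grab_frame("scene")["color"][:,:,::-1]; cv2.imwrite("pics/s4.png",cv2.resize(f[60:300,110:390],(700,600),interpolation=cv2.INTER_CUBIC))
E
```

```text
25.5 [0.50062578 0.02780471 0.32026145] [-1.27979915  0.48815873 -0.02813549] [-0.19096966 -6.13632305 -1.7042077 ] 0.012362709652592929 -3.0331655342625514
```

View pics/s4.png

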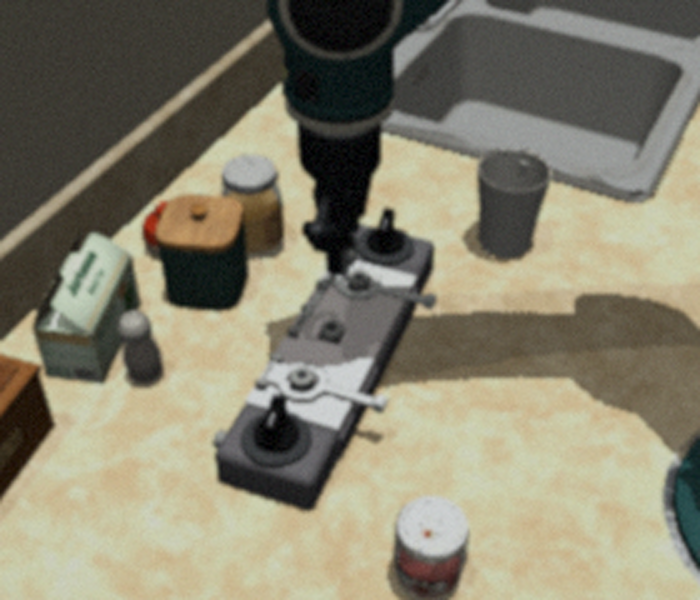

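```bash
python3 -c "
from station import ctrl
print(ctrl.sign_off())"
```

```text
the job is handed in; nothing more can be done
None
```

I turned both end knobs clockwise to their stops. The middle bolt is the loose one: it sank about 7 mm and stayed down. Its cap is held up at about 1.1 rad of 1.4, and the other two caps are shut. The left bolt held firm, I didn't tap the right one once the loose bolt was found, and the job is handed in.

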